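Set the batch-number drum of the marking unit to 3

TASK

Set the batch-number drum of the marking unit to 3 for the next batch: lay the closed fingertips on its round finger plate, push it down gently to unlock the drum, turn it until the 3 stands in the small window, and let it spring back up so that it locks there. Never push the unit with more than about 20 N, and leave the piston, the bearing and the grease tub where they are.

Things in the scene. Friction and masses are not known exactly. Their poses are not given: they have to be found in the camera images.
- number_unit: number box of the marking unit, fixed to the bench: grey square housing 156 x 156 mm, flat cover 50 mm above the bench, on a steel foot plate 196 mm long along its x. Origin: centre of its underside, on the drum's upright axis. x points from the window side (towards the robot) to the far side, z up. A round finger plate stands above the cover on the same axis.
- plate_nominal (a point): nominal centre of the finger plate's flat top face, 80 mm above the bench with the drum up and locked. The plate is a smooth aluminium disc, 92 mm wide and 8 mm thick, with a dark centre cap 18 mm wide and a knurled rim. It is screwed onto its stem by hand: it really stands up to 8 mm higher or lower, which is not measured, so feel for it.
- drum_axis (a point): drum axis at cover height (50 mm above the bench). The finger plate turns with the drum about it. A closed fingertip pressed on the flat of the plate, about 30 mm from the axis, and moved in an arc round the axis drags the drum with it by friction; the drum needs less than 0.1 N m once unlocked, and the fingertip may slip a little on the plate.
- index_ring (a point): hidden lock ring under the cover, on the axis, one gap per number. The drum is sprung up; up, its pin in a gap blocks it. The plate gives from about 4 N, then 1.5 N per mm; 4.5 mm down (11 N) it is free, at 7 mm (15 N) it bottoms hard. Let go, it springs up and locks if a number is within 0.1 rad of mid-window, else it stays 4.5 mm low, unlocked. It is left so at the start, mostly.
- window (a point): centre of the small window in the cover (28 mm radially, 26 mm across), 61.5 mm from the axis on the unit's -x side, which faces the robot; black digits 0 to 9 on a white drum face pass under it, each upright to a reader at that side
- drum (a joint): angle of the number drum about the upright axis, rad, counter-clockwise from above positive, turns without end: number n stands in the middle of the window at n x 0.6283 (any whole number of turns of 6.2832 added), so 3 stands at 1.885
- piston: bystander: plain metal piston 58 mm wide, 52 mm high, standing by the unit; origin at the centre of its underside
- bearing_1: bystander: ball bearing 47 mm wide, 14 mm thick, lying before the unit; origin at the centre of its underside
- grease_tub: bystander: round tub 77 mm wide, 64 mm high, standing by the unit; origin at the centre of its underside

How it is judged:
At the end, for the whole second after the job is handed in: the drum rests within 0.07 rad of number 3 (at 1.885, or a whole turn from it), where its index pin is in the gap and holds it ((value of joint drum between 1.815 and 1.955 rad or value of joint drum between 8.098 and 8.238 rad or value of joint drum between -4.468 and -4.328 rad) and velocity of joint drum between -0.05 and 0.05 rad/s); the robot touches nothing.
It fails at once if the unit is pushed with more than 22 N (contact force between number_unit and anything else above 22 N).
It fails at once if a bystander is moved more than 15 mm (distance of any of piston, bearing_1, grease_tub from where it was at the start of the episode above 0.015 m).
It also fails if it takes over 42 s, if anything falls off the work surface, if the arm or the gripper's body presses on something with over 40 N, if the wrist force passes 120 N, or if a joint passes its speed limit or range.

ROBOT

A 6-joint arm with a two-finger parallel gripper is mounted at the origin on the work surface; the furniture and walls round the work are solid. World frame = base frame: x ahead of the robot, y to its left, z up, the work surface at z = 0. Lengths are in m, angles in rad, forces in N, time in s.
With the tool pointing down it reaches from about 0.25 to 0.775 m from the base axis. Payload 4 kg.
Tool frame: the origin (TCP) lies at the very end of the fingers, on their centre line; the grasp point (between the pads) lies 19 mm behind it; x points along the fingers, y is the direction in which the jaws open and shut, and the axes are right-handed (so a half turn about x gives the same grasp; the last joint's range is limited). The gripper opens to 94 mm and grips with 3 to 60 N. Pads are 16 mm wide; open, the fingers measure 119 mm over their backs; the gripper's body (75 mm by 177 mm) begins 78 mm behind the grasp point.
Start: joints at [-1.264, 0.087, 1.371, -0, 1.684, -0.103], TCP at [0.219, -0.504, 0.206] pointing down, gripper open.
Joint ranges: [-3.1, 3.1], [-0.76, 2.03], [0.27, 2.55], [-1.08, 4.22], [0.17, 2.65], [-2.57, 2.57]. Speed limits (rad/s): [2.79, 2.79, 3.14, 3.14, 3.14, 3.14].

INTERFACE

Orientations are given as [roll, pitch, yaw] about the fixed x, y, z axes, in that order (R = Rz(yaw) Ry(pitch) Rx(roll)).
In Python, from bench import robot gives the robot as it stands.
- The arm moves only by the tool carry_out, never from a script. Its argument "targets" is a list of rows, each a list of 5 numbers: the closure, from 0 (fully open) to 1 (shut), then the shift along the tool's x, y, z in cm, then the turn about the tool's x in degrees. In form: [[fingers, tx, ty, tz, turn], ...]. A call has 1 to 20 rows; each row shifts and turns the commanded pose from where the row before left it, along the tool's axes as they then stand; what a row does not reach is not made up. A row lasts 1/10 s, in which the tool goes at most 50 mm and 8.59 degrees, less where a joint would pass 70% of its speed; a pose out of reach is approached as far as the arm can. A call is refused whole if a number of a shift passes 5 or a number of a turn 8.59, either way. A call with a gripper value outside its range is refused whole. The fingers move at their own pace and stop on an object; the grip force is fixed at half the most. Time passes only in rows, so rows that do not move let the fingers close. It gives the time, the measured TCP pose, the force and the opening at its end, in the units of the state.
- robot.get_obs(): the state, without advancing time (a new reading comes with each control period).
- robot.snapshot(name): name is "scene" or "top" or "wrist"; returns a dict with "image" (400x640x3 uint8, red, green, blue), "camera_matrix" (3x3 intrinsics, pixels), "distortion" ([k1, k2, p1, p2, k3] as OpenCV has them; the pictures are not rectified), "pose" (4x4, takes a point from camera to world coordinates). Camera axes: x right, y up, looking along -z (the intrinsics and any distortion apply to the point x, -y, -z); pixel columns grow to the right and rows downward; lengths in m; the calibration is good to about 2 mm. A picture is of the moment at which its call begins. There is no depth.
- robot.close_job(): hands the job in, once; it reports no verdict.
The state is a dict: "time": time; "joint_positions": joint angles; "qvel": joint speeds; "joint_torque": joint torques, N m; "tool_pos": TCP position; "ee_rot": TCP orientation; "wrist_force": force on the tool from outside, world axes, zero at the start; "wrist_torque": the same for the moment, N m; "width": finger opening in m.
Only numpy, scipy, OpenCV 4.12 (cv2) and the standard library are available. Lean on these libraries where they do the work, as an engineer would, in place of code of your own. Each camera call takes 0.05 s, during which the arm holds its last target. There are 200 camera calls.

## Working session

There is one attempt and no reset: what is moved stays moved. The work goes in short steps, Python scripts to look and compute and a tool call to move; the robot and the scene stay as the last step left them, time stands still between calls to the robot, and variables do not carry over. Pictures are saved under pics/ and viewed, about 8 in all and at most 12, crops included, and the job is handed in when it is done.

Besides the shell and the picture viewer there is one more tool, called after "Request:" as name(argument=value, ...) on one line, values as JSON. carry_out: Moves the arm, as the interface text tells. Its arguments: {"type":"object","properties":{"targets":{"type":"array","items":{"type":"array","items":{"type":"number"}}}},"required":["targets"]}

```bash
ls; mkdir -p pics; python3 - <<'E'
from bench import robot
import cv2,numpy as np
o=robot.get_obs();print(o)
for n in("scene","top"):
    s=robot.snapshot(n);cv2.imwrite(f"pics/{n}0.png",s["image"][:,:,::-1]);np.savez(f"pics/{n}0.npz",**s)
    print(n,s["camera_matrix"],s["distortion"],s["pose"])
E
```

```text
pics
{'time': 0.0, 'joint_positions': array([-1.26408711e+00,  8.79206387e-02,  1.37220973e+00,  7.15408039e-06,
        1.68357181e+00, -1.03083973e-01]), 'qvel': array([-9.21209939e-04,  1.40764000e-04, -3.83973237e-05, -1.75067478e-03,
       -8.25312240e-06,  7.42431568e-04]), 'joint_torque': array([ 6.14008623e-04, -3.40179241e+01, -3.02427149e+01,  7.17027392e-02,
        3.27562506e-02, -1.72923042e-04]), 'tool_pos': array([ 0.21897697, -0.50395397,  0.20434553]), 'ee_rot': array([-1.67725087,  1.56868679,  1.87413577]), 'wrist_force': array([0.19486698, 0.47762954, 0.36048156]), 'wrist_torque': array([ 0.01991056, -0.03181462,  0.09349355]), 'width': 0.09401350875371263}
scene [[455.87927974   0.         319.69375744]
 [  0.         455.87927974 203.55519061]
 [  0.           0.           1.        ]] [-0.08189994  0.          0.          0.          0.        ] [[-0.60222622  0.36876474 -0.70805095 -0.14620492]
 [-0.79787218 -0.30790841  0.518259    0.63458   ]
 [-0.0268992   0.87704331  0.47965765  0.49878099]
 [ 0.          0.          0.          1.        ]]
top [[466.55461326   0.         324.11926203]
 [  0.         466.55461326 190.84491934]
 [  0.           0.           1.        ]] [-0.02390266  0.          0.          0.          0.        ] [[-0.18140144  0.96122656 -0.20769454  0.29325957]
 [-0.98340764 -0.17767671  0.03661142  0.20100261]
 [-0.00171061  0.21088976  0.97750835  0.90727177]
 [ 0.          0.          0.          1.        ]]
```

View pics/top0.png

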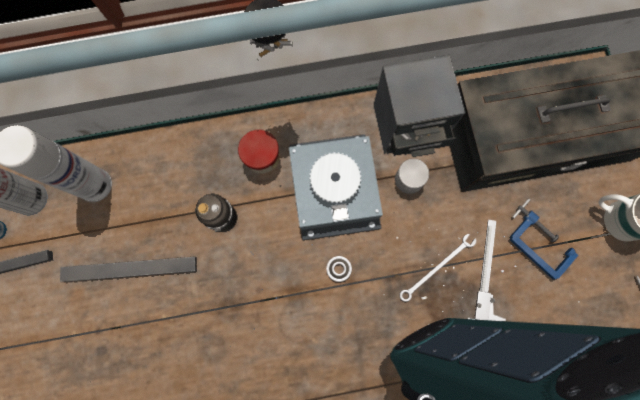

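View pics/scene0.png

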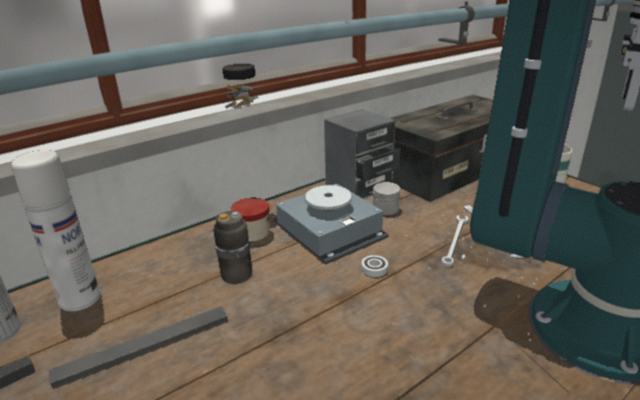

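Top view: plate cap at about (335,177), window at (340,214), piston at (413,175), tub at (258,150), bearing at (339,269). Next I'll localise these and enlarge the window.

```bash
cat > h.py <<'E'
import cv2,numpy as np
def ray(s,uv,z):
    p=cv2.undistortPoints(np.array([[uv]],float),s["camera_matrix"],s["distortion"])[0,0]
    T=s["pose"];d=T[:3,:3]@np.array([p[0],-p[1],-1]);o=T[:3,3];return o+d*(z-o[2])/d[2]
def proj(s,P):
    T=s["pose"];c=(np.atleast_2d(P)-T[:3,3])@T[:3,:3];c=c*[1,-1,-1]
    return cv2.projectPoints(c,np.zeros(3),np.zeros(3),s["camera_matrix"],s["distortion"])[0][:,0]
E
python3 - <<'E'
from h import *
t=dict(np.load("pics/top0.npz"));s=dict(np.load("pics/scene0.npz"))
im=t["image"].astype(int);sub=im[140:205,300:365]
def disc(S,x0,y0,x1,y1,th):
    g=S["image"][y0:y1,x0:x1].min(2)
    c=max(cv2.findContours((g>th).astype(np.uint8),0,1)[0],key=cv2.contourArea)
    return cv2.fitEllipse(cv2.convexHull(c)),x0,y0
for S,box in((t,(300,140,368,205)),(s,(298,180,360,222))):
    for th in(150,180,205):
        e,x0,y0=disc(S,*box,th);u=(e[0][0]+x0,e[0][1]+y0);print(th,u,e[1],ray(S,u,.0755))
    g=S["image"].min(2)
for n,u,z in(("window",(340,214),.05),("piston",(413,172),.052),("tub",(258,148),.064),("bearing",(339,269),.014),("cabinet front L",(392,153),0),("cab",(378,62),.15)):
    print(n,ray(t,u,z))
a=cv2.resize(t["image"][125:245,280:400],(560,560),interpolation=cv2.INTER_CUBIC)
cv2.imwrite("pics/c.png",a[:,:,::-1])
E
```

```text
150 (335.8575782775879, 174.41295623779297) (68.73997497558594, 132.1216278076172) [0.49644846 0.14303235 0.0755    ]
180 (335.0210151672363, 176.59634399414062) (49.18027114868164, 51.17036437988281) [0.49266788 0.14531392 0.0755    ]
205 (334.8812828063965, 176.8244514465332) (47.96049499511719, 50.078392028808594) [0.49229082 0.14564648 0.0755    ]
150 (327.80398178100586, 195.5866298675537) (21.846675872802734, 46.5754280090332) [0.49470427 0.14479203 0.0755    ]
180 (327.9719047546387, 195.4926586151123) (21.04017448425293, 44.719261169433594) [0.49480718 0.14428626 0.0755    ]
205 (328.18739128112793, 195.53151512145996) (19.230863571166992, 42.92979049682617) [0.49439862 0.14405889 0.0755    ]
window [0.42671315 0.14784228 0.05      ]
piston [ 0.48028843 -0.00309295  0.052     ]
tub [0.57651305 0.2771727  0.064     ]
bearing [0.32921596 0.16730174 0.014     ]
cabinet front L [0.53816059 0.01758368 0.        ]
cab [0.66617603 0.03658984 0.15      ]
```

View pics/c.png

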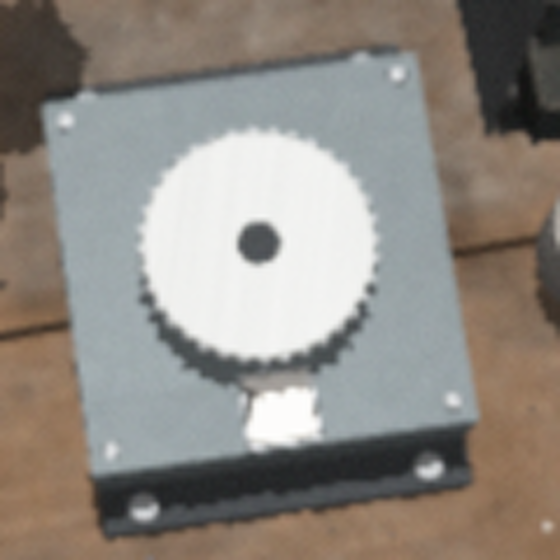

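The digit can't be read from here (over-exposed). Both views agree on the axis, at about (0.493, 0.145). Next: tool axes, wrist camera mounting and unit yaw.

```bash
cat >> h.py <<'E'
from scipy.spatial.transform import Rotation as Ro
def tool(o): return Ro.from_euler("xyz",o["ee_rot"]).as_matrix()
E
python3 - <<'E'
from h import *
from bench import robot
t=dict(np.load("pics/top0.npz"))
o=robot.get_obs();R=tool(o);print("R",R.round(3))
k=120/560
P=[ray(t,(280+a*k,125+b*k),.05) for a,b in((66,120),(398,75),(453,400),(112,450))]
print(np.round(P,4)[:,:2],np.mean(P,0)); d=P[0]+P[1]-P[2]-P[3];print("unit yaw",np.degrees(np.arctan2(d[1],d[0])))
w=robot.snapshot("wrist");T=w["pose"];print("cam in tool",(R.T@(T[:3,3]-o["tool_pos"])).round(3),"\n",(R.T@T[:3,:3]).round(3),w["camera_matrix"][0,0])
tgt=np.array([.4325,.147,.2]);print("shift tool",R.T@(np.array([.45,.145,.25])-o["tool_pos"])*100)
E
```

```text
R [[-0.001  0.398 -0.917]
 [ 0.002 -0.917 -0.398]
 [-1.    -0.002 -0.   ]]
[[0.5632 0.2111]
 [0.5574 0.0732]
 [0.4202 0.0788]
 [0.4251 0.2161]] [0.4914912  0.14479221 0.05      ]
unit yaw -2.1943835005595473
cam in tool [-0.179  0.001 -0.083] 
 [[-0.     0.282 -0.96 ]
 [ 1.     0.001 -0.   ]
 [ 0.001 -0.96  -0.282]] 282.3711303408689
shift tool [ -4.44939646 -50.33090028 -47.05037736]
```

Unit centre from the cover screws is (0.4915, 0.145), matching the plate, and its yaw is about -2°. I'll go to a viewing pose with the wrist camera above the window.

Request:
carry_out(targets=[[1,-1.5,0,0,7.8],[1,-1.5,0,0,7.8],[1,-1.5,0,0,7.8],[1,0,-4.05,-0.85,0],[1,0,-4.05,-0.85,0],[1,0,-4.05,-0.85,0],[1,0,-4.05,-0.85,0],[1,0,-4.05,-0.85,0],[1,0,-4.05,-0.85,0],[1,0,-4.05,-0.85,0],[1,0,-4.05,-0.85,0],[1,0,-4.05,-0.85,0],[1,0,-4.05,-0.85,0],[1,0,-4.05,-0.85,0],[1,0,-4.05,-0.85,0],[1,0,-4.05,-0.85,0],[1,0,-4.05,-0.85,0],[1,0,-4.05,-0.85,0],[1,0,-4.05,-0.85,0]])

```text
time: 2.05
tool_pos: [0.354, 0.1456, 0.2503]
ee_rot: [2.617, 1.57, -0.523]
wrist_force: [0.5, -1.3, 0.8]
width: 0.0004
```

Request:
carry_out(targets=[[1,4.5,0,0,0],[1,4.5,0,0,0],[1,0,0,0,0],[1,0,0,0,0]])

```text
time: 2.45
tool_pos: [0.3538, 0.1435, 0.1604]
ee_rot: [0.303, 1.569, -2.837]
wrist_force: [1.1, -0.2, 0.0]
width: 0.0005
```

```bash
cat > look.py <<'E'
import sys
from h import *
from bench import robot
n=sys.argv[1];o=robot.get_obs();print("t",o["time"],o["tool_pos"].round(4),tool(o).round(3).tolist(),o["wrist_force"].round(2),o["width"].round(4),o["joint_positions"].round(2))
w=robot.snapshot("wrist");np.savez(f"pics/{n}.npz",**w)
# cover-plane view resampled: unit frame window at bottom (robot side down)
ax=np.array([.4915,.145]);a=np.radians(-2.2);X=np.array([np.cos(a),np.sin(a)]);Y=np.array([-X[1],X[0]])
q=[np.r_[ax+X*i+Y*j,.05] for i,j in((-.03,.04),(-.03,-.04),(-.09,-.04),(-.09,.04))]
H=cv2.getPerspectiveTransform(proj(w,q).astype(np.float32),np.float32([[0,0],[480,0],[480,360],[0,360]]))
b=cv2.warpPerspective(w["image"],H,(480,360),flags=cv2.INTER_CUBIC)
a=np.zeros((600,640,3),np.uint8);a[:360,:480]=b;a[360:,:384]=cv2.resize(w["image"],(384,240))
cv2.imwrite(f"pics/{n}.png",a[:,:,::-1])
E
python3 look.py w1
```

```text
Traceback (most recent call last):
  File "look.py", line 4, in <module>
    n=sys.argv[1];o=robot.get_obs();print("t",o["time"],o["tool_pos"].round(4),tool(o).round(3).tolist(),o["wrist_force"].round(2),o["width"].round(4),o["joint_positions"].round(2))
                                                                                                                                   ^^^^^^^^^^^^^^^^
AttributeError: 'float' object has no attribute 'round'
```

```bash
sed -i 's/o\["width"\].round(4),//' look.py; python3 look.py w1
```

```text
t 2.45 [0.3538 0.1435 0.1604] [[-0.002, 0.001, -1.0], [-0.001, -1.0, -0.001], [-1.0, 0.001, 0.002]] [ 1.07 -0.19  0.03] [ 0.24 -0.29  1.8  -0.    1.63  1.81]
```

View pics/w1.png

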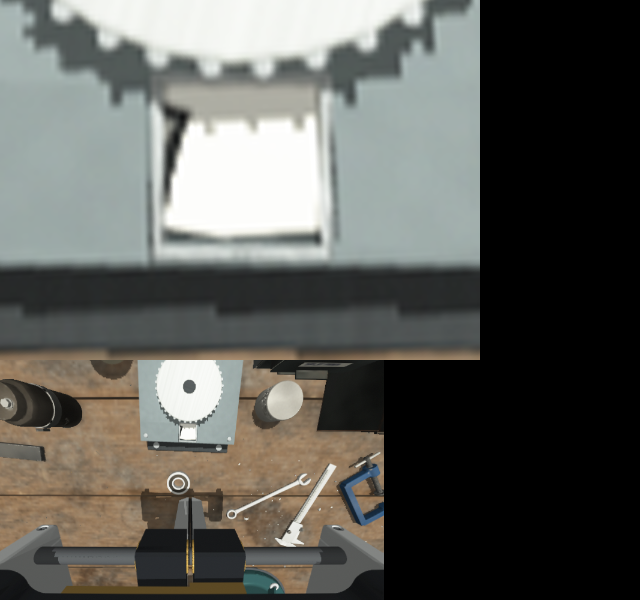

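The drum is between numbers: the window shows white, with only the edge of a digit at the left, at (175,130) in the resampled view. I'll feel for the plate at about 30 mm from the axis, on its front left.

Request:
carry_out(targets=[[1,0,-0.4,-2.3,0],[1,0,-0.4,-2.3,0],[1,0,-0.5,-2.3,0],[1,0,-0.5,-2.3,0],[1,0,-0.5,-2.4,0],[1,3.0,0,0,0],[1,2.0,0,0,0],[1,1.0,0,0,0],[1,0.7,0,0,0],[1,0,0,0,0]])

```text
time: 3.5
tool_pos: [0.4712, 0.1668, 0.0948]
ee_rot: [-2.944, 1.569, 0.198]
wrist_force: [1.0, -0.1, -0.1]
width: 0.0006
```

Request:
carry_out(targets=[[1,0.1,0,0,0],[1,0.1,0,0,0],[1,0.1,0,0,0],[1,0,0,0,0]])

```text
time: 3.9
tool_pos: [0.4703, 0.1669, 0.0907]
ee_rot: [-3.096, 1.57, 0.048]
wrist_force: [0.3, -1.2, -0.2]
width: 0.0001
```

Request:
carry_out(targets=[[1,0.15,0,0,0],[1,0.15,0,0,0],[1,0.1,0,0,0],[1,0,0,0,0]])

```text
time: 4.3
tool_pos: [0.47, 0.1668, 0.0861]
ee_rot: [0.348, 1.57, -2.792]
wrist_force: [-1.4, 0.1, 0.2]
width: 0.0009
```

Request:
carry_out(targets=[[1,0.1,0,0,0],[1,0.1,0,0,0],[1,0,0,0,0]])

```text
time: 4.6
tool_pos: [0.4701, 0.1668, 0.0843]
ee_rot: [0.475, 1.57, -2.665]
wrist_force: [-0.7, 0.3, 0.4]
width: 0.0008
```

Request:
carry_out(targets=[[1,0.1,0,0,0],[1,0.1,0,0,0],[1,0,0,0,0]])

```text
time: 4.9
tool_pos: [0.4701, 0.1668, 0.0823]
ee_rot: [0.383, 1.57, -2.757]
wrist_force: [0.2, -0.1, -0.2]
width: 0.0011
```

Request:
carry_out(targets=[[1,0.1,0,0,0],[1,0.1,0,0,0],[1,0,0,0,0]])

```text
time: 5.2
tool_pos: [0.4701, 0.1668, 0.0802]
ee_rot: [0.426, 1.57, -2.714]
wrist_force: [-0.7, -0.3, -0.8]
width: 0.0004
```

Request:
carry_out(targets=[[1,0.1,0,0,0],[1,0,0,0,0]])

```text
time: 5.4
tool_pos: [0.4701, 0.1668, 0.0793]
ee_rot: [0.607, 1.571, -2.533]
wrist_force: [0.5, -0.0, 0.5]
width: 0.0004
```

Request:
carry_out(targets=[[1,0.1,0,0,0],[1,0,0,0,0]])

```text
time: 5.6
tool_pos: [0.4701, 0.1668, 0.0783]
ee_rot: [0.618, 1.571, -2.522]
wrist_force: [-0.9, 0.7, 0.7]
width: 0.0004
```

Request:
carry_out(targets=[[1,0.1,0,0,0],[1,0,0,0,0]])

```text
time: 5.8
tool_pos: [0.4703, 0.1669, 0.0776]
ee_rot: [3.06, 1.57, -0.08]
wrist_force: [-0.8, 0.6, -0.1]
width: 0.0005
```

Request:
carry_out(targets=[[1,0.1,0,0,0],[1,0,0,0,0]])

```text
time: 6.0
tool_pos: [0.4705, 0.167, 0.0773]
ee_rot: [-2.866, 1.57, 0.277]
wrist_force: [-1.4, -0.2, 5.0]
width: 0.0002
```

Request:
carry_out(targets=[[1,0.05,0,0,0],[1,0,0,0,0]])

```text
time: 6.2
tool_pos: [0.4706, 0.1671, 0.0772]
ee_rot: [-2.832, 1.569, 0.311]
wrist_force: [-1.5, -0.0, 6.4]
width: 0.0002
```

Request:
carry_out(targets=[[1,0.05,0,0,0],[1,0,0,0,0]])

```text
time: 6.4
tool_pos: [0.4707, 0.1673, 0.077]
ee_rot: [-2.671, 1.569, 0.472]
wrist_force: [-2.3, 1.5, 7.8]
width: 0.0005
```

Contact is at about 77.6 mm; the arm is compliant here at about 3 N per commanded mm. I'll keep pressing towards 12–13 N.

Request:
carry_out(targets=[[1,0.06,0,0,0],[1,0.06,0,0,0],[1,0,0,0,0]])

```text
time: 6.7
tool_pos: [0.471, 0.1675, 0.0767]
ee_rot: [-2.668, 1.568, 0.476]
wrist_force: [-2.4, 0.6, 10.7]
width: 0.0002
```

Request:
carry_out(targets=[[1,0.05,0,0,0],[1,0,0,0,0]])

```text
time: 6.9
tool_pos: [0.4711, 0.1676, 0.0763]
ee_rot: [-2.656, 1.568, 0.487]
wrist_force: [-2.3, 0.8, 11.7]
width: 0.0003
```

Request:
carry_out(targets=[[1,0.05,0,0,0],[1,0,0,0,0]])

```text
time: 7.1
tool_pos: [0.4711, 0.1676, 0.076]
ee_rot: [-2.648, 1.567, 0.495]
wrist_force: [-3.4, 0.9, 11.9]
width: 0.0004
```

Request:
carry_out(targets=[[1,0.06,0,0,0],[1,0,0,0,0]])

```text
time: 7.3
tool_pos: [0.4711, 0.1677, 0.0755]
ee_rot: [-2.633, 1.567, 0.51]
wrist_force: [-4.4, 0.5, 12.5]
width: 0.0003
```

Request:
carry_out(targets=[[1,0,0.1,0.09,-2.5],[1,0,0.1,0.09,-2.5],[1,0,0.19,0.18,-5],[1,0,0.19,0.18,-5],[1,0,0,0,0]])

```text
time: 7.8
tool_pos: [0.4671, 0.1618, 0.0759]
ee_rot: [-2.894, 1.565, 0.512]
wrist_force: [-2.2, 1.8, 11.4]
width: 0.0006
```

Request:
carry_out(targets=[[1,0,0.19,0.18,-5],[1,0,0,0,0]])

```text
time: 8.0
tool_pos: [0.4658, 0.1595, 0.0759]
ee_rot: [-2.989, 1.565, 0.505]
wrist_force: [-2.1, 1.2, 12.4]
width: 0.0003
```

```bash
python3 look.py w2
```

```text
t 8.0 [0.4658 0.1595 0.0759] [[0.005, 0.345, -0.939], [0.003, -0.939, -0.345], [-1.0, -0.001, -0.006]] [-2.11  1.19 12.36] [0.21 0.02 1.7  0.   1.41 1.43]
```

View pics/w2.png

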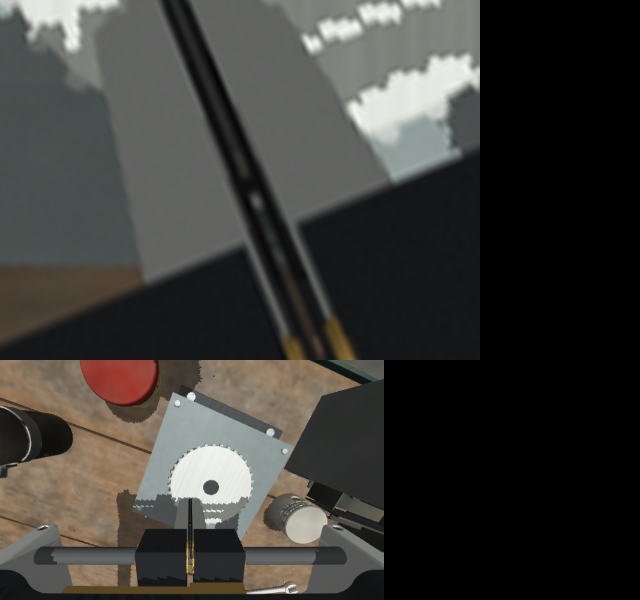

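The fingers hide the window, as expected. The finger travelled about 18.6° round the axis. I'll lift and back off to look.

Request:
carry_out(targets=[[1,-1.0,0,0,0],[1,-2.0,0,0,0],[1,-1.5,0,3,0],[1,0,0,3,0],[1,0,0,3,0],[1,0,0,3,0],[1,0,0,0,0]])

```text
time: 8.75
tool_pos: [0.3488, 0.1163, 0.1169]
ee_rot: [0.08, 1.569, -2.711]
wrist_force: [-0.1, 0.3, 0.5]
width: 0.0004
```

```bash
python3 look.py w3
```

```text
t 8.75 [0.3488 0.1163 0.1169] [[-0.001, 0.343, -0.939], [-0.001, -0.939, -0.343], [-1.0, 0.0, 0.001]] [-0.11  0.28  0.46] [ 0.17 -0.3   1.9  -0.    1.55  1.39]
```

View pics/w3.png

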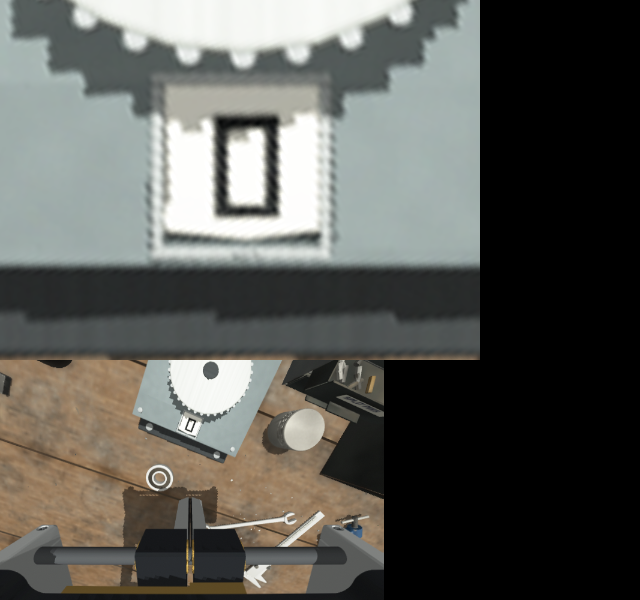

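The 0 stands upright, centred at (247,167), against the window centre at about x=243. So the drum is at about 0 and has locked. The 3 needs +108° CCW, with the finger moving from 126° to 234° round the axis.

Request:
carry_out(targets=[[1,0,-0.15,-3.4,0],[1,0,-0.15,-3.4,0],[1,0,-0.2,-3.4,0],[1,0,-0.2,-3.37,0],[1,2.0,0,0,0],[1,1.0,0,0,0],[1,0.2,0,0,0],[1,0,0,0,0]])

```text
time: 9.6
tool_pos: [0.476, 0.1701, 0.085]
ee_rot: [-0.053, 1.569, -2.845]
wrist_force: [0.6, 0.2, 0.6]
width: 0.0008
```

Request:
carry_out(targets=[[1,0.1,0,0,0],[1,0.1,0,0,0],[1,0.1,0,0,0],[1,0.1,0,0,0],[1,0,0,0,0]])

```text
time: 10.1
tool_pos: [0.4764, 0.1702, 0.0817]
ee_rot: [2.685, 1.571, -0.106]
wrist_force: [0.2, 0.1, 1.0]
width: 0.0009
```

Request:
carry_out(targets=[[1,0.1,0,0,0],[1,0.1,0,0,0],[1,0.1,0,0,0],[1,0,0,0,0]])

```text
time: 10.5
tool_pos: [0.4768, 0.1707, 0.0799]
ee_rot: [-2.902, 1.569, 0.59]
wrist_force: [-2.7, -0.3, 6.5]
width: 0.0003
```

Request:
carry_out(targets=[[1,0.1,0,0,0],[1,0.1,0,0,0],[1,0.1,0,0,0],[1,0,0,0,0]])

```text
time: 10.9
tool_pos: [0.477, 0.1709, 0.0777]
ee_rot: [-2.864, 1.568, 0.628]
wrist_force: [-2.7, 0.6, 8.9]
width: 0.0006
```

Request:
carry_out(targets=[[1,0.1,0,0,0],[1,0.1,0,0,0],[1,0,0,0,0]])

```text
time: 11.2
tool_pos: [0.4772, 0.1711, 0.0763]
ee_rot: [-2.849, 1.568, 0.644]
wrist_force: [-4.0, 1.2, 11.0]
width: 0.0007
```

Request:
carry_out(targets=[[1,0.1,0,0,0],[1,0.08,0,0,0],[1,0,0,0,0]])

```text
time: 11.5
tool_pos: [0.4773, 0.1713, 0.0751]
ee_rot: [-2.835, 1.567, 0.657]
wrist_force: [-4.3, 1.7, 13.1]
width: 0.0006
```

Request:
carry_out(targets=[[1,0,0.031,0.152,-3],[1,0,0.031,0.152,-3],[1,0,0.063,0.305,-6],[1,0,0.063,0.305,-6]])

```text
time: 11.9
tool_pos: [0.4717, 0.166, 0.0757]
ee_rot: [2.923, 1.563, 0.451]
wrist_force: [-0.5, 1.8, 12.8]
width: 0.0008
```

Request:
carry_out(targets=[[1,0,0.063,0.305,-6],[1,0,0.063,0.305,-6],[1,0,0.063,0.305,-6],[1,0,0.063,0.305,-6],[1,0,0,0,0]])

```text
time: 12.4
tool_pos: [0.4649, 0.1548, 0.0756]
ee_rot: [2.43, 1.564, 0.373]
wrist_force: [-2.1, 0.4, 11.8]
width: 0.0003
```

Request:
carry_out(targets=[[1,0,0.063,0.305,-6],[1,0,0.063,0.305,-6],[1,0,0.063,0.305,-6],[1,0,0.063,0.305,-6],[1,0,0,0,0]])

```text
time: 12.9
tool_pos: [0.4634, 0.1422, 0.0755]
ee_rot: [1.899, 1.564, 0.261]
wrist_force: [-1.1, 1.3, 11.8]
width: 0.0002
```

Request:
carry_out(targets=[[1,0.06,0.063,0.305,-6],[1,0,0.063,0.305,-6],[1,0,0.063,0.305,-6],[1,0,0.063,0.305,-6],[1,0,0,0,0]])

```text
time: 13.4
tool_pos: [0.4671, 0.1299, 0.075]
ee_rot: [1.34, 1.564, 0.121]
wrist_force: [-1.4, 0.5, 12.9]
width: 0.0002
```

Request:
carry_out(targets=[[1,0,0.063,0.305,-6],[1,0,0.063,0.305,-6],[1,0,0.063,0.305,-6],[1,0,0,0,0]])

```text
time: 13.8
tool_pos: [0.473, 0.1224, 0.0751]
ee_rot: [0.942, 1.564, 0.037]
wrist_force: [-2.1, -0.8, 13.1]
width: 0.0007
```

The finger went about 110° round the axis. I'll lift gently; from here the wrist camera should see the window directly.

Request:
carry_out(targets=[[1,-0.3,0,0,0],[1,-0.4,0,0,0],[1,-1.0,0,0,0],[1,-2.0,0,0,0],[1,-2.0,0,0,0],[1,0,0,0,0]])

```text
time: 14.4
tool_pos: [0.4721, 0.1227, 0.131]
ee_rot: [1.028, 1.566, 0.122]
wrist_force: [0.0, 0.1, 0.2]
width: 0.0001
```

```bash
python3 look.py w4
```

```text
t 14.4 [0.4721 0.1227 0.131 ] [[0.005, 0.787, 0.617], [0.001, 0.617, -0.787], [-1.0, 0.004, 0.003]] [0.03 0.09 0.18] [ 0.14 -0.03  1.64 -0.    1.53 -0.53]
```

View pics/w4.png

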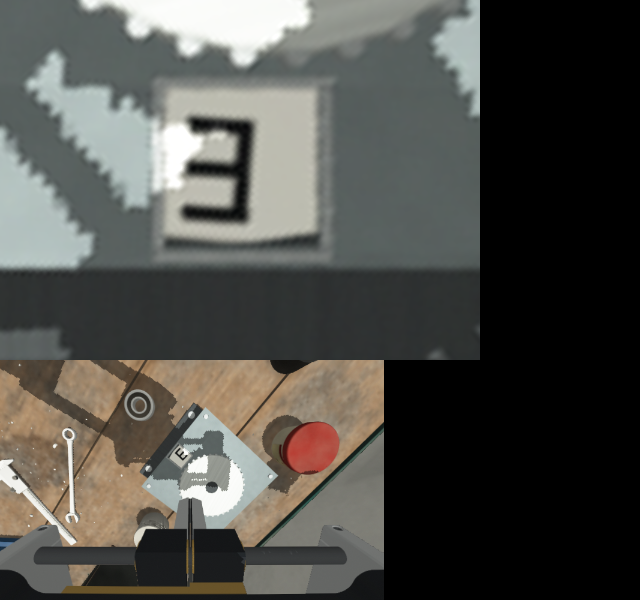

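The 3 is in the window but left of centre. Its middle is at about (218,170), against 247 for the centred 0, and it is tilted about 0.075 rad, so it's roughly 0.08 rad short. I'll press again and turn a few degrees more.

Request:
carry_out(targets=[[1,2.0,0,0,0],[1,1.8,0,0,0],[1,0.7,0,0,0],[1,0.2,0,0,0],[1,0.1,0,0,0],[1,0.1,0,0,0],[1,0,0,0,0]])

```text
time: 15.15
tool_pos: [0.4692, 0.1219, 0.0799]
ee_rot: [-1.789, 1.568, -2.695]
wrist_force: [-5.0, -1.9, 6.1]
width: 0.0
```

Request:
carry_out(targets=[[1,0.1,0,0,0],[1,0.1,0,0,0],[1,0,0,0,0]])

```text
time: 15.45
tool_pos: [0.4694, 0.1218, 0.0784]
ee_rot: [-1.654, 1.568, -2.56]
wrist_force: [-5.4, -2.4, 8.1]
width: 0.0005
```

Request:
carry_out(targets=[[1,0.1,0,0,0],[1,0.1,0,0,0],[1,0,0,0,0]])

```text
time: 15.75
tool_pos: [0.4695, 0.1217, 0.077]
ee_rot: [-1.517, 1.568, -2.423]
wrist_force: [-4.9, -3.8, 10.8]
width: 0.0003
```

Request:
carry_out(targets=[[1,0.1,0,0,0],[1,0.1,0,0,0],[1,0,0,0,0]])

```text
time: 16.05
tool_pos: [0.4696, 0.1216, 0.0755]
ee_rot: [-1.334, 1.568, -2.24]
wrist_force: [-6.7, -2.9, 12.2]
width: 0.0004
```

Request:
carry_out(targets=[[1,0,0.025,0.11,-2.2],[1,0,0.025,0.11,-2.2],[1,0,0.025,0.11,-2.1],[1,0,0,0,0],[1,0,0,0,0]])

```text
time: 16.55
tool_pos: [0.4726, 0.119, 0.0757]
ee_rot: [-1.112, 1.568, -1.905]
wrist_force: [-6.6, -3.8, 12.8]
width: 0.0006
```

Request:
carry_out(targets=[[1,-0.3,0,0,0],[1,-0.4,0,0,0],[1,-1.0,0,0,0],[1,-2.0,0,0,0],[1,-2.0,0,0,0],[1,0,0,0,0]])

```text
time: 17.15
tool_pos: [0.4754, 0.1208, 0.1335]
ee_rot: [0.934, 1.564, 0.142]
wrist_force: [-0.3, -0.8, 0.7]
width: 0.0005
```

```bash
python3 look.py w5
```

```text
t 17.15 [0.4754 0.1208 0.1335] [[0.007, 0.712, 0.702], [0.001, 0.702, -0.712], [-1.0, 0.005, 0.004]] [-0.3  -0.84  0.66] [ 0.13 -0.03  1.63  0.    1.53 -0.65]
```

View pics/w5.png

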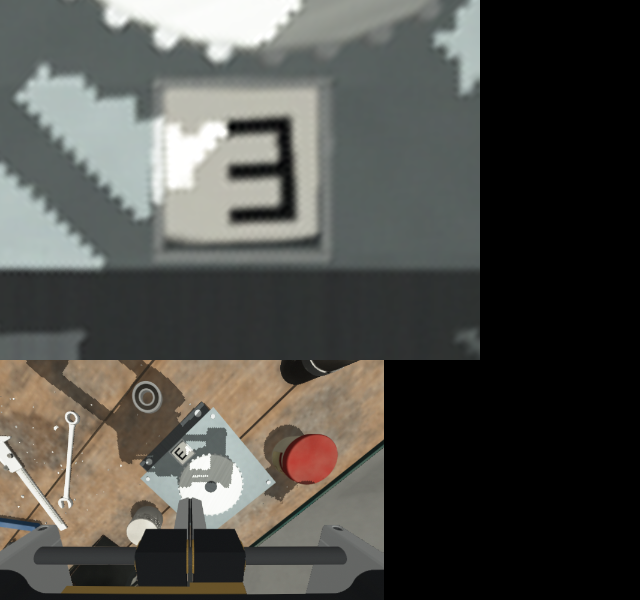

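The 3 now sits slightly right, with its middle at about (263,170) and a tilt of +0.059. Between the two looks, zero tilt falls at about x=243, so it is roughly +0.05 rad over. It would probably pass, but the margin is thin, so I'll turn it back about 3°.

Request:
carry_out(targets=[[1,2.0,0,0,0],[1,2.0,0,0,0],[1,0.8,0,0,0],[1,0,0,0,0],[1,0,0,0,0]])

```text
time: 17.7
tool_pos: [0.4733, 0.1205, 0.0822]
ee_rot: [1.958, 1.571, 1.165]
wrist_force: [-0.8, 0.2, 0.2]
width: 0.0006
```

Request:
carry_out(targets=[[1,0.1,0,0,0],[1,0.1,0,0,0],[1,0.1,0,0,0],[1,0.1,0,0,0],[1,0.1,0,0,0],[1,0.1,0,0,0],[1,0,0,0,0]])

```text
time: 18.4
tool_pos: [0.4739, 0.1203, 0.0783]
ee_rot: [0.72, 1.568, -0.073]
wrist_force: [-2.6, -1.2, 9.3]
width: 0.0003
```

Request:
carry_out(targets=[[1,0.1,0,0,0],[1,0.1,0,0,0],[1,0,0,0,0]])

```text
time: 18.7
tool_pos: [0.474, 0.1203, 0.0768]
ee_rot: [0.669, 1.568, -0.123]
wrist_force: [-3.5, -1.9, 10.7]
width: 0.0004
```

Request:
carry_out(targets=[[1,0.1,0,0,0],[1,0.1,0,0,0],[1,0,0,0,0]])

```text
time: 19.0
tool_pos: [0.4742, 0.1202, 0.0754]
ee_rot: [0.62, 1.568, -0.173]
wrist_force: [-3.8, -1.6, 12.7]
width: 0.0005
```

Request:
carry_out(targets=[[1,0,-0.01,-0.078,1.5],[1,0,-0.01,-0.078,1.5],[1,0,0,0,0],[1,0,0,0,0]])

```text
time: 19.4
tool_pos: [0.4739, 0.1208, 0.0758]
ee_rot: [0.635, 1.565, -0.21]
wrist_force: [-2.4, -3.4, 11.4]
width: 0.0008
```

Request:
carry_out(targets=[[1,0.08,0,0,0],[1,0,-0.01,-0.104,2],[1,0,0,0,0],[1,0,0,0,0]])

```text
time: 19.8
tool_pos: [0.4733, 0.1214, 0.0752]
ee_rot: [0.651, 1.565, -0.229]
wrist_force: [-2.8, -2.2, 12.6]
width: 0.0002
```

Request:
carry_out(targets=[[1,-0.3,0,0,0],[1,-0.4,0,0,0],[1,-1.0,0,0,0],[1,-2.0,0,0,0],[1,-2.0,0,0,0],[1,0,0,0,0]])

```text
time: 20.4
tool_pos: [0.4731, 0.1225, 0.1316]
ee_rot: [1.046, 1.565, 0.167]
wrist_force: [-0.0, 0.3, 0.1]
width: 0.0005
```

```bash
python3 look.py w6
```

```text
t 20.4 [0.4731 0.1225 0.1316] [[0.006, 0.771, 0.637], [0.001, 0.637, -0.771], [-1.0, 0.005, 0.003]] [-0.01  0.3   0.12] [ 0.14 -0.03  1.64  0.    1.53 -0.55]
```

View pics/w6.png

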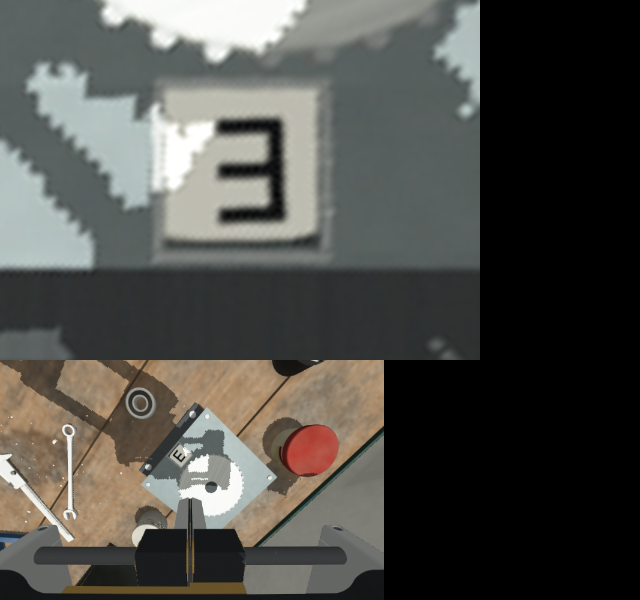

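The 3 now stands at (251,170), within about 0.02 rad of centre, almost upright, and the fingers are well clear of the plate. Handing in.

```bash
python3 -c "
from bench import robot
o=robot.get_obs();print(o['time'],o['tool_pos'],o['wrist_force'],abs(o['qvel']).max());print(robot.close_job())"
```

```text
20.45 [0.47210904 0.12236642 0.12969726] [ 0.17839787 -0.0381941  -0.41849013] 0.04799070132558117
the job is handed in; nothing more can be done
None
```

I set the drum to 3 and handed the job in at about 20.5 s of the 42 s allowed. The drum started between numbers. I felt for the plate (82 mm high when locked), turned the drum to 0 to get a known number, then about 108° counter-clockwise to 3, with two small corrections.

- **Position:** the last picture shows the 3 within about 0.02 to 0.03 rad of centre, against the 0.07 rad allowed. The digit's position and its tilt agree to within about 0.01 to 0.02 rad.
- **Force:** the highest vertical wrist reading was about 13 N. With sideways force added it was about 15 N, under the 22 N limit. These are readings at the end of each move, so a brief higher peak would not show.
- **Clear of everything:** the fingers ended about 5 cm above the plate, with the wrist force near zero.

I did not measure two things at the end:
- **Lock:** I did not feel the plate height again after the last release. On the three earlier checks, after letting go this near to a number, contact came at 82 mm or the force was already that of a raised plate.
- **Bystanders:** I did not re-measure the piston, bearing and tub. The path kept clear of them, and I saw no sign of contact.

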